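Bring a high-voltage driver's dial back to its zero stop and lock it

TASK

The high-voltage driver with the sloping front must be made safe before its crystal is unplugged. Wind its dial back anticlockwise until it rests on its zero stop, without forcing the stop, then slide the lock bolt beside the dial fully home into the notch of the dial's skirt. Leave the driver's loose neighbours where they are.

Things in the scene. Friction and masses are not known exactly. Their poses are not given: they have to be found in the camera images.
- driver: The grey bench driver, fixed: 190 wide (y), 170 deep (x), 120 high, origin at the centre of its underside, x to its back, y to its left as seen from the front, z up. Its front edge is 32 high; from there the aluminium control face slopes up and back at 35 degrees to a flat top 45 deep. On the face: the dial left of the middle, the lock bolt to the right of it, the turns counter above the dial.
- dial_grip (a point): Fixed point on the dial's axis, at the height to grip, 42 out from the sloping face. Its axes are the face's: x up the slope, y left, z out of the face along the dial's axis (35 degrees from vertical, leaning to the front). The dial: a knurled black cylindrical grip 38 across, from 11 to 58 out of the face, on an aluminium skirt 54 across, 2.5 to 11 out of the face. It turns with about 0.06 N m.
- zero_mark (a point): Fixed point 24 from the dial's axis straight up the slope, 11 out of the face, beside the long engraved zero line: where the index mark lies when the dial rests on its zero stop. Axes as for dial_grip.
- dial_index (a point): The index mark, a dark line on the skirt's rim, 24 from the dial's axis, turns with the dial. Its reading grows clockwise seen from outside; it may begin up to nearly one turn above zero, and two turns are possible. The stop is springy: the dial gives 0.2 rad per N m against it (2.9 at the index for 0.6 N m, the most the stop should bear) and springs back when let go.
- counter_pointer (a point): White pointer of the turns counter, in a 36 long dark window above the dial; driven by the dial, it moves 12 to the right (-y of the face) per clockwise turn.
- counter_zero (a point): Fixed point where the counter's pointer stands when the dial is at zero, near the window's left end.
- bolt_post (a point): Upright round steel thumb post of the lock bolt, 10 across, from 7 to 22 out of the face; this point is on its axis, 14.5 out of the face. The bolt is a flat bar 8 wide and 62 long, its top 7 out of the face, that slides along y of the face with under 1 N in a dark guide (straps 9 high) to the right of the dial. It starts drawn back, 8 to 13 to the right of home.
- bolt_home (a point): Fixed point where bolt_post stands when the bolt is fully home, 56.2 to the right of the dial's axis, 14.5 out of the face. Axes as for dial_grip. The bolt's bevelled tip, 34 to the left of its post, enters a notch in the skirt's rim (11 wide, 5 deep, 90 degrees clockwise from the index mark) only when the dial is at zero.
- lens_stand_mid (a point): Middle of a loose black ring lens mount on a black post holder and pale foot, 78x46x121, that stands to the left of the driver.
- post_holder_mid (a point): Middle of a loose black post holder with a white foot, 50x70x103, that stands to the right of the driver.
- hex_keys_mid (a point): Middle of a loose hex key set with a red holder and a black cap beside it, 92x77x37, on the table in front of the driver.
- optic_box_mid (a point): Middle of a small pale eight-sided optic box, 38x42x19, lying loose on the driver's flat top.

How it is judged (in metres and radians):
On the way:
1. the dial is wound back to zero: index within 2.2 mm of the zero mark, counter within 3 mm of zero (distance between dial_index and zero_mark below 0.0022 m and distance between counter_pointer and counter_zero below 0.003 m), for 0.2 s.
At the end, for the whole second after the job is handed in: The dial's index mark is within 2.2 mm of the zero mark and the counter's pointer within 3 mm of its zero (the dial rests on its zero stop), and the lock bolt's post is within 2 mm of its home point (the bolt is in the notch) (all of step 1 and distance between bolt_post and bolt_home below 0.002 m); the robot touches nothing.
It fails at once if the zero stop is forced: the dial is wound more than 2.9 mm at its index (0.12 rad, about 0.6 N m) past zero (distance between counter_pointer and counter_zero below 0.003 m and y of dial_index in the frame of zero_mark above 0.0029 m and x of dial_index in the frame of zero_mark above -0.005 m).
It fails at once if a loose neighbour of the driver is moved by more than 25 mm (distance of any of lens_stand_mid, post_holder_mid, hex_keys_mid, optic_box_mid from where it was at the start of the episode above 0.025 m).
It also fails if it takes over 61 s, if anything falls off the work surface, if the arm or the gripper's body presses on something with over 40 N, if the wrist force passes 120 N, or if a joint passes its speed limit or range.

ROBOT

A 6-joint arm with a two-finger parallel gripper is mounted at the origin on a cart in front of the work surface, level with it; the furniture and walls round the work are solid. World frame = base frame: x ahead of the robot, y to its left, z up, the work surface at z = 0. Lengths are in m, angles in degrees, forces in N, time in s.
With the tool pointing down it reaches from about 0.35 to 0.925 m from the base axis. Payload 6.4 kg.
Tool frame: the origin (TCP) lies midway between the tips of the shut fingers; the grasp point (between the pads) lies 19 mm behind it (robot.grasp_offset is the distance from the TCP to the grasp point, in m); y points along the fingers, z is the direction in which the jaws open and shut, and the axes are right-handed (so a half turn about y gives the same grasp; the last joint's range is limited). The gripper opens to 85 mm and grips with 20 to 120 N. Pads are 22 mm wide; open, the fingers measure 114 mm over their backs; the gripper's body (76 mm by 85 mm) begins 54 mm behind the grasp point. The pads swing forward as they close: fully open they stand 13 mm farther back than shut.
Start: joints at [61.415, 14.043, 89.255, -0, 76.702, -9.975], TCP at [0.207, 0.616, 0.231] pointing down, gripper open.
Joint ranges: [-179.41, 179.41], [-58.25, 129.5], [7.25, 145.43], [-54.29, 234.29], [11.92, 165.04], [-157.13, 157.13]. Speed limits (degrees/s): [147.25, 147.25, 180, 180, 180, 180].

INTERFACE

Orientations are given as [roll, pitch, yaw] about the fixed x, y, z axes, in that order (R = Rz(yaw) Ry(pitch) Rx(roll)).
In Python, from bench import telemetry, vision, robot gives the robot as it stands.
- The arm moves only by the tool carry_out, never from a script. Its argument "series" is a list of rows, each a list of 7 numbers: the turn, a rotation vector about the tool's x, y, z in degrees, then the shift along the tool's x, y, z in m, then the finger opening in m, from 0 to 0.0854. A call has exactly 8 rows; each row shifts and turns the commanded pose from where the row before left it, along the tool's axes as they then stand; what a row does not reach is not made up. A row lasts 1/8 s, in which the tool goes at most 62.5 mm and 10.7 degrees, less where a joint would pass 70% of its speed; a pose out of reach is approached as far as the arm can. A call is refused whole if a number of a shift passes 0.0625 or a number of a turn 10.7, either way. A call with a gripper value outside its range is refused whole. The fingers move at their own pace and stop on an object; "newtons" is the grip in N (left out, the last holds). Time passes only in rows, so rows that do not move let the fingers close, or fill a call up. It gives the time, the measured TCP pose, the force and the opening at its end, in the units of the state.
- telemetry.state(): the state, without advancing time (a new reading comes with each control period).
- vision.capture(name): name is "scene" or "top" or "wrist"; returns a dict with "pixels" (420x560x3 uint8, red, green, blue), "z_map" (420x560 float32, m along the optical axis (not along the pixel's ray), 0 where there is no reading), "K" (3x3 intrinsics, pixels), "R" (3x3) and "t" (3): a world point X has camera coordinates R X + t. Camera axes: x right, y down, z forward; pixel columns grow to the right and rows downward; lengths in m; the calibration is good to about 2 mm. The wrist camera is an equidistant fisheye: a pixel r from the principal point sees the ray r / f radians off the axis. A picture is of the moment at which its call begins.
- robot.sign_off(): hands the job in, once; it reports no verdict.
Trained networks look in a picture, given as the dict that the camera call returned (one of the last four; its "shot" number tells which), for a name from the list of things; names that differ only in an ending like _2 or _b are one class to them, and where a whole thing is asked for, a point or a joint stands for the part that bears it (a point fixed in the world has none). Each returns a list of dicts, best first, with "confidence" (0 to 1); they miss things now and then, are a little off and sometimes report something else, mostly with a low value. They report only what shows in the picture. A call takes as long as a camera call.
- vision.boxes_of(name, picture): "location" ([x, y, z] in m, in world coordinates, good to about 4 mm: the middle of the surface that is visible of it).
- vision.regions_of(name, picture): "pixels" (420x560 bool, what is visible of it).
- vision.tip_of(name, picture): "location" ([x, y, z] in m, in world coordinates, good to about 4 mm: a listed point, or the origin of a listed thing).
The state is a dict: "time_s": time; "joint_pos": joint angles; "joint_vel": joint speeds; "joint_efforts": joint torques, N m; "tool_pos": TCP position; "ee_rot": TCP orientation; "contact_force": force on the tool from outside, world axes, zero at the start; "torque": the same for the moment, N m; "finger_gap": finger opening in m.
Only numpy, scipy, OpenCV 4.12 (cv2) and the standard library are available. Lean on these libraries where they do the work, as an engineer would, in place of code of your own. Each camera call takes 0.05 s, during which the arm holds its last target. There are 200 camera calls.

## Working session

There is one attempt and no reset: what is moved stays moved. The work goes in short steps, Python scripts to look and compute and a tool call to move; the robot and the scene stay as the last step left them, time stands still between calls to the robot, and variables do not carry over. Pictures are saved under pics/ and viewed, about 8 in all and at most 12, crops included, and the job is handed in when it is done.

Besides the shell and the picture viewer there is one more tool, called after "Emit:" as name(argument=value, ...), one argument or row to a line, values as JSON. carry_out: Moves the arm, as the interface text tells. Its arguments: {"type":"object","properties":{"series":{"type":"array","items":{"type":"array","items":{"type":"number"}}},"newtons":{"type":"number"}},"required":["series"]}

```bash
ls; mkdir -p pics
python3 - <<'E'
from bench import telemetry, vision, robot
import cv2,numpy as np
print(telemetry.state()); print(robot.grasp_offset)
ims=[]
for n in("scene","top"):
    p=vision.capture(n); ims.append(p["pixels"])
    cv2.imwrite(f"pics/{n}0.png",p["pixels"][:,:,::-1]); print(n,p["K"].tolist(),p["R"].tolist(),p["t"].tolist())
    for k in "driver dial_grip zero_mark dial_index counter_pointer counter_zero bolt_post bolt_home lens_stand_mid post_holder_mid hex_keys_mid optic_box_mid".split():
        r=vision.tip_of(k,p)
        print(k,[(np.round(a["location"],4).tolist(),round(a["confidence"],2)) for a in r[:2]])
E
```

```text
pics
{'time_s': 0.0, 'joint_pos': array([ 6.14175267e+01,  1.40842818e+01,  8.93257611e+01, -4.35696720e-04,
        7.67027090e+01, -9.97541571e+00]), 'joint_vel': array([-0.04851978,  0.0561471 , -0.03796594, -0.07237234, -0.04015   ,
       -0.07652759]), 'joint_efforts': array([-7.10470631e-04, -4.29493511e+01, -3.26131475e+01, -1.73877206e-04,
        5.37585409e-03, -3.28176100e-05]), 'tool_pos': array([0.20712211, 0.61551799, 0.23017054]), 'ee_rot': array([-9.01111207e+01,  1.91140912e-02, -1.86069755e+01]), 'contact_force': array([-0.46162121,  0.17890046, -0.05424439]), 'torque': array([0.01180917, 0.02853363, 0.03121956]), 'finger_gap': 0.08519352704509842}
0.0187
scene [[449.1733589209712, 0.0, 267.32863508791274], [0.0, 449.1733589209712, 210.13631543848203], [0.0, 0.0, 1.0]] [[0.8749899098011933, -0.48414028717523777, 0.0009165587694261967], [-0.23345796300802935, -0.4235871091215491, -0.8752550145495828], [0.42413445657508314, 0.7656253282904941, -0.48366085165726613]] [-0.5700127995861923, 0.14686268181225745, 0.7964579936872154]
driver [([0.5697, -0.1505, 0.0008], 0.9
[... 820 characters left out ...]
484984, -0.09090409784324228], [0.09107254148004214, -0.012668348791461222, -0.9957636793573386]] [-0.18931983479967357, 0.5607477451647339, 0.9025361200059225]
driver [([0.5742, -0.1507, 0.0023], 0.97)]
dial_grip [([0.537, -0.1038, 0.1124], 0.59)]
zero_mark [([0.5732, -0.1151, 0.1036], 0.8)]
dial_index [([0.545, -0.0908, 0.0782], 0.59)]
counter_pointer []
counter_zero []
bolt_post [([0.5401, -0.1731, 0.0909], 0.62), ([0.5446, -0.0895, 0.0793], 0.53)]
bolt_home [([0.5411, -0.1642, 0.0901], 0.56)]
lens_stand_mid [([0.6368, 0.001, 0.0562], 0.88)]
post_holder_mid [([0.5982, -0.3094, 0.0497], 0.62)]
hex_keys_mid [([0.4087, -0.1824, 0.0121], 0.7)]
optic_box_mid [([0.6201, -0.2187, 0.1266], 0.87)]
```

Run:
```python
import cv2
a=cv2.imread("pics/scene0.png");b=cv2.imread("pics/top0.png")
print(a.shape)
c=cv2.resize(b[70:250,200:440],(800,600),interpolation=cv2.INTER_CUBIC);cv2.imwrite("pics/topc.png",c)
```

```text
(420, 560, 3)
```

View pics/scene0.png

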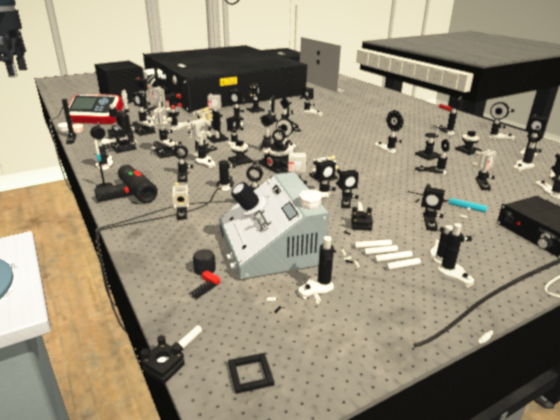

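View pics/topc.png

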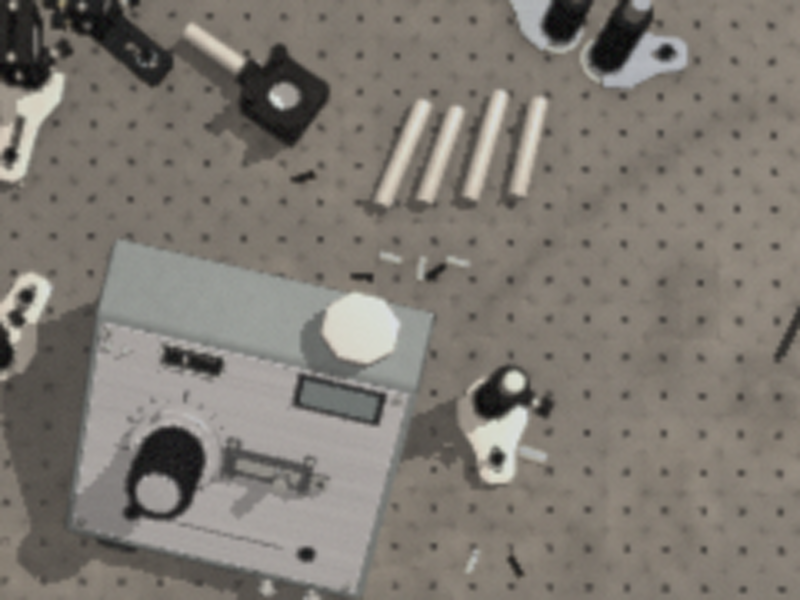

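The scene picture shows the driver at about (275,225), the lens stand behind-left, the post holder at (322,270) and the hex keys at (207,275). The top crop shows the dial leaning to the front at (165,475), the counter window at (192,360) and the bolt at (270,465) with its post near (318,482). The driver is yawed about -13°. Next I fit its pose.

```bash
cat > h.py <<'E'
import numpy as np, cv2
from bench import telemetry, vision, robot
from scipy.spatial.transform import Rotation as Ro
S,C=np.sin(np.radians(35)),np.cos(np.radians(35))
def face(yaw):   # columns: up slope, left, out
    a=np.radians(yaw); f=np.array([np.cos(a),np.sin(a),0])
    return np.c_[C*f+[0,0,S],[-np.sin(a),np.cos(a),0],-S*f+[0,0,C]]
def cloud(p):
    z=p["z_map"].astype(float); v,u=np.indices(z.shape); K=p["K"]
    c=np.stack([(u-K[0,2])/K[0,0]*z,(v-K[1,2])/K[1,1]*z,z],-1)
    return (c-p["t"])@p["R"]
def tool():
    s=telemetry.state(); return np.array(s["tool_pos"]),Ro.from_euler("xyz",s["ee_rot"],degrees=True).as_matrix(),s
def delta(P,R):  # from measured pose to target, in tool axes
    t,T,s=tool(); return np.round(Ro.from_matrix(T.T@R).as_rotvec(degrees=True),2), np.round(T.T@(P-t),4)
E
python3 - <<'E'
from h import *
p=vision.capture("top"); m=vision.regions_of("driver",p)[0]["pixels"]; X=cloud(p)
ok=m&(p["z_map"]>0)&(X[...,2]>0.025)&(X[...,2]<0.13)
r=cv2.minAreaRect((X[ok][:,:2]*1000).astype(np.float32)); print("rect",r, ok.sum())
top=X[ok&(np.abs(X[...,2]-.12)<.004)]; r2=cv2.minAreaRect((top[:,:2]*1000).astype(np.float32)); print("top",r2,np.median(top[:,2]))
# slope plane
P=X[ok&(X[...,2]<.11)&(X[...,2]>.035)]
for _ in range(8):
    c=P.mean(0); n=np.linalg.svd(P-c,full_matrices=0)[2][2]; n*=np.sign(n[2]); d=(P-c)@n; P=P[np.abs(d-np.median(d))<max(.002,1.5*d.std()*.7)]
print("n",n,"tilt",np.degrees(np.arccos(n[2])),"yaw",np.degrees(np.arctan2(-n[1],-n[0])),len(P),"c",c)
E
```

```text
rect ((568.4859008789062, -147.70718383789062), (190.54457092285156, 178.53944396972656), 77.1934814453125) 8069
top ((581.2252197265625, -151.224609375), (189.74539184570312, 152.23838806152344), 78.0207290649414) 0.11959972226336929
n [-0.56064278  0.12450424  0.81864422] tilt 35.050695298297896 yaw -12.520719409374923 3637 c [ 0.54497301 -0.14742311  0.07461319]
```

Run:
```python
from h import *
F=face(-12.5); c=np.array([0.54497301,-0.14742311,0.07461319])
def f(p): return np.round((F.T@(np.array(p)-c))*1000,1)
for k,p,o in [("grip",(.5375,-.1067,.112),(0,0,42)),("zero",(.5715,-.1138,.1036),(24,0,11)),("home",(.5415,-.1625,.09),(0,-56.2,14.5)),("post",(.538,-.174,.088),(0,0,14.5)),("idx",(.5446,-.09,.0795),(0,0,11)),("czero",(.6056,-.1097,.1104),(0,0,0)),("front",np.array([.572,-.1505,.032])+[-.085*np.cos(np.radians(12.5)),.085*np.sin(np.radians(12.5)),0],(0,0,0))]:
    print(k,f(p)-np.array(o))
```

```text
grip [ 8.2 38.1 -2.1]
zero [ 7.9 38.6  2.1]
home [ 8.7 40.7 -1.8]
post [  6.8 -27.5  -2.9]
idx [-7.7 56.   0.3]
czero [62.3 50.   0. ]
front [-71.9   2.8  -1.7]
```

```bash
cat >> h.py <<'E'
YAW=-12.5; F=face(YAW); D=np.array([0.54497301,-0.14742311,0.07461319])+F@np.array([8.3,39,0])/1000
def world(u,l,n): return D+F@(np.array([u,l,n])/1000)
def orient(a):   # tool y=-n, tool z = left turned anticlockwise (seen from outside) by a
    y=-F[:,2]; a=np.radians(a); z=np.cos(a)*F[:,1]-np.sin(a)*F[:,0]; return np.c_[np.cross(y,z),y,z]
E
python3 - <<'E'
from h import *
print(D, world(0,0,42)); P=world(0,0,150); print(P); r,d=delta(P,orient(0)); print(r,d, d/14, r/8)
E
```

```text
[ 0.56005195 -0.11081913  0.07937387] [ 0.53653278 -0.10560505  0.11377826]
[ 0.4760549  -0.09219743  0.20224668]
[  1.87  -5.92 -34.97] [ 0.4806  0.029  -0.5854] [ 0.03432857  0.00207143 -0.04181429] [ 0.23375 -0.74    -4.37125]
```

Emit:
carry_out(
  series=[
    [0,0,0,0.034,0.002,-0.042,0.085],
    [0,0,0,0.034,0.002,-0.042,0.085],
    [0,0,0,0.034,0.002,-0.042,0.085],
    [0,0,0,0.034,0.002,-0.042,0.085],
    [0,0,0,0.034,0.002,-0.042,0.085],
    [0,0,0,0.034,0.002,-0.042,0.085],
    [0,0,0,0.034,0.002,-0.042,0.085],
    [0,0,0,0.034,0.002,-0.042,0.085],
  ],
)

```text
time_s: 2.4
tool_pos: [0.3584, 0.2092, 0.2156]
ee_rot: [-90.0, -0.1, -18.6]
contact_force: [-0.0, 0.2, -0.5]
finger_gap: 0.0851
```

Emit:
carry_out(
  series=[
    [0,0,0,0.034,0.002,-0.042,0.085],
    [0,0,0,0.034,0.002,-0.042,0.085],
    [0,0,0,0.034,0.002,-0.042,0.085],
    [0,0,0,0.034,0.002,-0.042,0.085],
    [0,0,0,0.034,0.002,-0.042,0.085],
    [0,0,0,0.034,0.002,-0.042,0.085],
    [0,0,0,0,0,0,0.085],
    [0,0,0,0,0,0,0.085],
  ],
)

```text
time_s: 3.4
tool_pos: [0.4706, -0.0928, 0.2031]
ee_rot: [-90.0, 0.0, -18.6]
contact_force: [-1.2, 0.3, 0.1]
finger_gap: 0.0851
```

Emit:
carry_out(
  series=[
    [0.2,-0.7,-4.4,0,0,0,0.085],
    [0.2,-0.7,-4.4,0,0,0,0.085],
    [0.2,-0.7,-4.4,0,0,0,0.085],
    [0.2,-0.7,-4.4,0,0,0,0.085],
    [0.2,-0.7,-4.4,0,0,0,0.085],
    [0.2,-0.7,-4.4,0,0,0,0.085],
    [0.2,-0.7,-4.4,0,0,0,0.085],
    [0.2,-0.7,-4.4,0,0,0,0.085],
  ],
)

```text
time_s: 4.4
tool_pos: [0.4707, -0.0915, 0.2033]
ee_rot: [-90.2, -35.4, -12.6]
contact_force: [0.4, 0.0, -0.4]
finger_gap: 0.0849
```

Run:
```python
from h import *
t,T,s=tool(); print(s["time_s"],s["joint_pos"].round(1),delta(world(0,0,150),orient(0)))
p=vision.capture("wrist"); print(p["K"].tolist(),p["R"].tolist(),p["t"].tolist())
cv2.imwrite("pics/w1.png",p["pixels"][:,:,::-1])
for k in "dial_grip zero_mark dial_index counter_pointer counter_zero bolt_post bolt_home".split():
    r=vision.tip_of(k,p)
    print(k,[((F.T@(np.array(a["location"])-D)*1000).round(1).tolist(),round(a["confidence"],2)) for a in r[:2]])
```

```text
4.4 [ -29.9  -30.7  137.1   15.1   40.4 -115.9] (array([ 0.26, -0.07,  0.39]), array([0.0038, 0.004 , 0.0005]))
[[325.19226210127806, 0.0, 285.30200798401614], [0.0, 325.19226210127806, 210.52260055001383], [0.0, 0.0, 1.0]] [[0.2198455353670065, 0.9755272859569347, -0.0038019643202598344], [0.5696894614518208, -0.12521995554900645, 0.8122646614515745], [0.7919102588614003, -0.18073869836258932, -0.5832766623346661]] [-0.012748463427266083, -0.41094771008530917, -0.10768163718582402]
dial_grip [([-3.1, -5.7, 36.0], 0.66), ([-1.4, -62.4, 14.5], 0.38)]
zero_mark [([24.9, -3.3, 8.1], 0.95)]
dial_index [([-17.6, 17.6, 13.3], 0.7)]
counter_pointer []
counter_zero [([58.2, 9.1, 0.7], 0.78), ([93.7, -93.7, -6.5], 0.2)]
bolt_post [([-1.7, -65.4, 13.4], 0.7), ([25.9, 0.8, 10.0], 0.32)]
bolt_home [([-2.4, -55.7, 17.7], 0.9)]
```

View pics/w1.png

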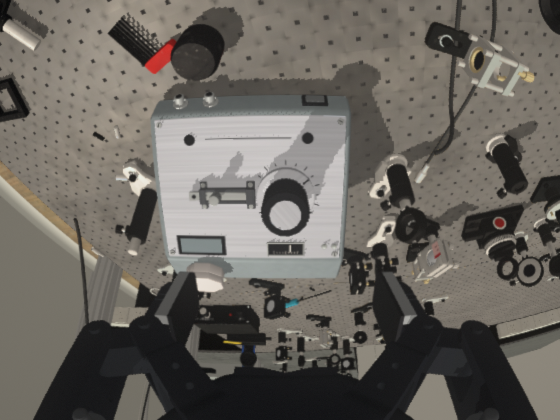

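The wrist view confirms that the dial at (285,205) is clear and the bolt post is at about (214,196). The neighbours are well away from it. Next I refine the axis from the depth of the dial's top disc and post.

```bash
cat >> h.py <<'E'
def fcloud(p):
    z=p["z_map"].astype(float); v,u=np.indices(z.shape); K=p["K"]; x=(u-K[0,2])/K[0,0]; y=(v-K[1,2])/K[1,1]
    th=np.hypot(x,y); s=np.where(th>1e-6,np.tan(th)/np.maximum(th,1e-6),1)
    return (np.stack([x*s*z,y*s*z,z],-1)-p["t"])@p["R"], (z>0)&(th<1.2)
def infacemm(X): return (X-D)@F*1000
E
python3 - <<'E'
from h import *
for n in("wrist","top","scene"):
    p=vision.capture(n)
    if n=="wrist": X,ok=fcloud(p)
    else: X=cloud(p); ok=p["z_map"]>0
    Q=infacemm(X)
    near=ok&(np.abs(Q[...,0])<30)&(np.abs(Q[...,1])<30)
    pl=ok&(np.abs(Q[...,0]+35)<8)&(np.abs(Q[...,1]+20)<40)&(np.abs(Q[...,2])<8)
    print(n,"face n",np.median(Q[pl][:,2]) if pl.any() else None)
    zt=np.percentile(Q[near][:,2],97); print(" dial top",zt)
    g=Q[near&(np.abs(Q[...,2]-zt)<3)]; r=cv2.minEnclosingCircle(g[:,:2].astype(np.float32)); print(" cap",len(g),g.mean(0).round(1),r)
    b=ok&(np.abs(Q[...,0])<12)&(Q[...,1]<-48)&(Q[...,1]>-80)&(Q[...,2]>11)&(Q[...,2]<26); g=Q[b]
    if len(g): print(" post",len(g),g.mean(0).round(1),g.min(0).round(1),g.max(0).round(1))
E
```

```text
wrist face n 0.7662900221635507
 dial top 253.06907665017965
 cap 1699 [-23.4  -2.4 252.2] ((-15.748087882995605, 0.2657041549682617), 29.448637008666992)
 post 134 [ -4.  -66.1  20. ] [ -8.3 -71.4  11.1] [  1.3 -61.7  23.8]
top face n -0.056096275600174154
 dial top 447.08842347479776
 cap 986 [-1.000e-01  2.000e-01  4.461e+02] ((-0.6992331147193909, -0.2795235514640808), 38.478492736816406)
 post 30 [  1.  -64.7  18.6] [ -6.1 -69.2  11.1] [  5.8 -59.8  24. ]
scene face n 0.28123480499430265
 dial top 444.6301304537333
 cap 112 [ 11.4  -0.6 444.8] ((12.754170417785645, -0.6181526184082031), 32.19104766845703)
 post 38 [ -0.3 -69.   17.5] [ -5.6 -73.2  11. ] [  4.6 -59.6  22.9]
```

Run:
```python
from h import *
p=vision.capture("wrist"); X,ok=fcloud(p); Q=infacemm(X)
r2=np.hypot(Q[...,0],Q[...,1])
g=Q[ok&(r2<28)&(np.abs(Q[...,2]-58)<4)]
print("cap",len(g),g.mean(0).round(1),cv2.minEnclosingCircle(g[:,:2].astype(np.float32)),np.percentile(g,[2,98],axis=0).round(1))
g=Q[ok&(r2<36)&(np.abs(Q[...,2]-11)<2.5)]
print("skirt",len(g),cv2.minEnclosingCircle(g[:,:2].astype(np.float32)),np.percentile(g,[2,98],axis=0).round(1))
```

```text
cap 1694 [-3.4 -1.8 57.7] ((-2.4124085903167725, -1.7305411100387573), 18.909473419189453) [[-19.6 -18.5  55.4]
 [ 13.9  15.   59.4]]
skirt 887 ((-2.3564565181732178, -5.518589973449707), 30.68490982055664) [[-28.5 -34.4   8.8]
 [  6.5  23.7  11.8]]
```

```bash
cat >> h.py <<'E'
D=D+F@(np.array([-1.8,-1.5,0])/1000)
E
python3 -c "
from h import *
print(delta(world(0,0,150),orient(0)))"
```

```text
(array([ 0.35, -0.21,  0.21]), array([0.0014, 0.0036, 0.0006]))
```

Emit:
carry_out(
  series=[
    [0,10.6,0,0,0,0,0.085],
    [0,10.6,0,0,0,0,0.085],
    [0,10.6,0,0,0,0,0.085],
    [0,10.6,0,0,0,0,0.085],
    [0,10.6,0,0,0,0,0.085],
    [0,10.6,0,0,0,0,0.085],
    [0,10.6,0,0,0,0,0.085],
    [0,10.6,0,0,0,0,0.085],
  ],
)

```text
time_s: 6.0
tool_pos: [0.4709, -0.0932, 0.2033]
ee_rot: [-54.9, -3.0, -98.9]
contact_force: [-0.2, 0.2, -0.4]
finger_gap: 0.0851
```

Emit:
carry_out(
  series=[
    [0,10.6,0,0,0,0,0.085],
    [0,10.6,0,0,0,0,0.085],
    [0,10.6,0,0,0,0,0.085],
    [0,10.6,0,0,0,0,0.085],
    [0,10.6,0,0,0,0,0.085],
    [0,10.6,0,0,0,0,0.085],
    [0,10.6,0,0,0,0,0.085],
    [0,10.6,0,0,0,0,0.085],
  ],
)

```text
time_s: 7.0
tool_pos: [0.4709, -0.0932, 0.2033]
ee_rot: [-82.8, 34.6, 179.5]
contact_force: [0.8, 0.9, 0.1]
finger_gap: 0.0847
```

Emit:
carry_out(
  series=[
    [0,10.6,0,0,0,0,0.085],
    [0,10.6,0,0,0,0,0.085],
    [0,10.6,0,0,0,0,0.085],
    [0,10.6,0,0,0,0,0.085],
    [0,10.6,0,0,0,0,0.085],
    [0,10.6,0,0,0,0,0.085],
    [0,10.6,0,0,0,0,0.085],
    [0,0,0,0,0,0,0.085],
  ],
)

```text
time_s: 8.0
tool_pos: [0.4709, -0.0932, 0.2033]
ee_rot: [-122.2, 15.0, 99.1]
contact_force: [-0.4, -0.1, 0.4]
finger_gap: 0.0855
```

```bash
python3 -c "
from h import *
t,T,s=tool(); print(s['time_s'],s['joint_pos'].round(1),delta(world(0,0,150),orient(-246)),delta(world(0,0,26),orient(-246)))"
```

```text
8.0 [-30.1 -30.5 136.9  15.   40.5 127.9] (array([ 0.04,  2.1 , -0.41]), array([-0.0001,  0.0036, -0.0017])) (array([ 0.04,  2.1 , -0.41]), array([ 0.0008,  0.1276, -0.0016]))
```

Emit:
carry_out(
  series=[
    [0,0,0,0.0003,0.02,-0.0016,0.085],
    [0,0,0,0,0.02,0,0.085],
    [0,0,0,0,0.02,0,0.085],
    [0,0,0,0,0.02,0,0.085],
    [0,0,0,0,0.02,0,0.085],
    [0,0,0,0,0.02,0,0.085],
    [0,0,0,0,0.0076,0,0.085],
    [0,0,0,0,0,0,0.085],
  ],
)

```text
time_s: 9.0
tool_pos: [0.5437, -0.1091, 0.0995]
ee_rot: [-122.2, 14.9, 99.1]
contact_force: [0.5, 0.3, 0.4]
finger_gap: 0.0852
```

Run:
```python
from h import *
t,T,s=tool(); print(s["time_s"],s["joint_pos"].round(1),s["contact_force"],delta(world(0,0,26),orient(-246)))
p=vision.capture("wrist"); X,ok=fcloud(p); Q=infacemm(X); r2=np.hypot(Q[...,0],Q[...,1])
g=Q[ok&(r2<28)&(np.abs(Q[...,2]-58)<4)]
print("cap",len(g),cv2.minEnclosingCircle(g[:,:2].astype(np.float32)) if len(g) else 0)
cv2.imwrite("pics/w2.png",p["pixels"][:,:,::-1])
```

```text
9.0 [-26.7  -4.3 129.9  21.8  21.4 121.8] [0.50628896 0.31876104 0.3552809 ] (array([ 0.01,  2.06, -0.38]), array([ 0.0003, -0.0002, -0.0002]))
cap 5023 ((-0.11190176010131836, -0.8895552158355713), 19.309127807617188)
```

View pics/w2.png

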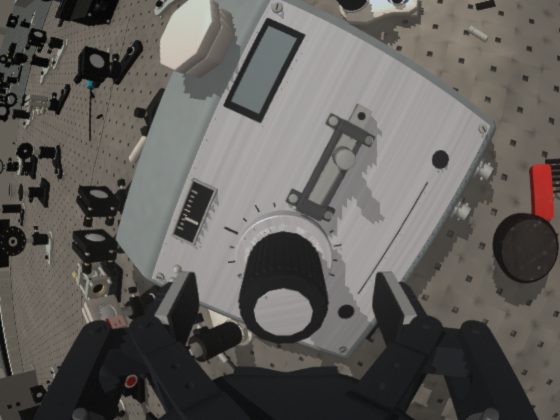

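The dial cap at (285,315) is centred between the open pads. The counter pointer at about (193,219) sits roughly 13 mm from the window's left end, which fits about 225° above zero. I'll grip gently.

Emit:
carry_out(
  series=[
    [0,0,0,0,0,0,0.06],
    [0,0,0,0,0,0,0.05],
    [0,0,0,0,0,0,0.04],
    [0,0,0,0,0,0,0.034],
    [0,0,0,0,0,0,0.034],
    [0,0,0,0,0,0,0.034],
    [0,0,0,0,0,0,0.034],
    [0,0,0,0,0,0,0.034],
  ],
  newtons=20,
)

```text
time_s: 10.05
tool_pos: [0.5441, -0.1091, 0.1004]
ee_rot: [-122.3, 14.9, 99.0]
contact_force: [-4.2, 1.3, 6.4]
finger_gap: 0.0377
```

Run:
```python
from h import *
t,T,s=tool(); print(s["time_s"],s["finger_gap"],T.T@s["contact_force"],T.T@s["torque"],delta(world(0,0,26),orient(-246)))
```

```text
10.05 0.03768829108901792 [ 0.24141146 -7.75227419 -0.20438678] [ 0.31115241 -0.00802448 -0.23961054] (array([ 0.09,  2.01, -0.43]), array([0.0006, 0.0004, 0.0006]))
```

Emit:
carry_out(
  series=[
    [0,-5,0,0,0,0,0.034],
    [0,-10,0,0,0,0,0.034],
    [0,-10,0,0,0,0,0.034],
    [0,-10,0,0,0,0,0.034],
    [0,-10,0,0,0,0,0.034],
    [0,-10,0,0,0,0,0.034],
    [0,-10,0,0,0,0,0.034],
    [0,-5,0,0,0,0,0.034],
  ],
)

```text
time_s: 11.05
tool_pos: [0.5445, -0.1088, 0.1007]
ee_rot: [-85.3, 35.0, 175.0]
contact_force: [-1.5, 4.3, 5.1]
finger_gap: 0.0374
```

```bash
cat >> h.py <<'E'
def wind():
    t,T,s=tool(); z=F.T@T[:,2]; print("t",s["time_s"],"gap",s["finger_gap"],"a",np.degrees(np.arctan2(-z[0],z[1])).round(2),"j6",s["joint_pos"][5].round(1),"F",(T.T@s["contact_force"]).round(1),"M",(T.T@s["torque"]).round(3))
    for n in("wrist","top","scene"):
        p=vision.capture(n)
        for k in("dial_index","counter_pointer","zero_mark","counter_zero"):
            for d in vision.tip_of(k,p)[:1]:
                q=infacemm(np.array(d["location"])); print(n,k,q.round(1),round(d["confidence"],2),"cw reading",round(-np.degrees(np.arctan2(q[1],q[0]))%360,1) if k=="dial_index" else "")
    return p
E
python3 -c "
from h import *
wind()"
```

```text
t 11.05 gap 0.03741047709885053 a -173.85 j6 51.7 F [-1.4 -5.5 -3.8] M [-0.752  0.057  0.095]
wrist counter_pointer [58.6  4.2 -0.6] 0.43 cw reading 
wrist zero_mark [25.2  2.2 10.2] 0.95 cw reading 
wrist counter_zero [59.7  9.6  2.5] 0.71 cw reading 
top dial_index [-20.9  -7.2   9.5] 0.82 cw reading 161.0
top zero_mark [28.3  0.9 13.4] 0.57 cw reading 
top counter_zero [59.9 12.5 -4.1] 0.84 cw reading 
scene dial_index [-25.6  -6.    7.3] 0.74 cw reading 166.8
scene zero_mark [25.  -0.3 10.2] 0.78 cw reading 
scene counter_zero [55.8 12.2  0.6] 0.6 cw reading
```

Emit:
carry_out(
  series=[
    [0,-5,0,0,0,0,0.034],
    [0,-10,0,0,0,0,0.034],
    [0,-10,0,0,0,0,0.034],
    [0,-10,0,0,0,0,0.034],
    [0,-10,0,0,0,0,0.034],
    [0,-10,0,0,0,0,0.034],
    [0,-10,0,0,0,0,0.034],
    [0,-5,0,0,0,0,0.034],
  ],
)

```text
time_s: 12.8
tool_pos: [0.5443, -0.1085, 0.1005]
ee_rot: [-55.5, 7.7, -114.1]
contact_force: [-0.4, 6.2, 5.9]
finger_gap: 0.0374
```

Emit:
carry_out(
  series=[
    [0,-5,0,0,0,0,0.034],
    [0,-10,0,0,0,0,0.034],
    [0,-10,0,0,0,0,0.034],
    [0,-10,0,0,0,0,0.034],
    [0,-10,0,0,0,0,0.034],
    [0,-10,0,0,0,0,0.034],
    [0,-5,0,0,0,0,0.034],
    [0,0,0,0,0,0,0.034],
  ],
)

```text
time_s: 13.8
tool_pos: [0.5442, -0.1084, 0.1003]
ee_rot: [-64.0, -24.7, -62.4]
contact_force: [-1.9, 6.5, 6.3]
finger_gap: 0.0373
```

```bash
python3 -c "
from h import *
p=wind(); p=vision.capture('wrist'); cv2.imwrite('pics/w3.png',p['pixels'][:,:,::-1])"
```

```text
t 13.8 gap 0.03727145924031109 a -44.04 j6 -78.1 F [-3.4 -7.1  4.9] M [ 0.824 -0.048  0.808]
wrist dial_index [ 31.9 129.8 -48.9] 0.5 cw reading 283.8
wrist zero_mark [-141.9 -105.7   22.3] 0.32 cw reading 
wrist counter_zero [56.5 12.3  2.8] 0.73 cw reading 
top dial_index [ 20.8 -14.2   9.1] 0.98 cw reading 34.3
top counter_pointer [  1.6 -52.   12.1] 0.47 cw reading 
top zero_mark [26.1  1.4  9.9] 0.68 cw reading 
top counter_zero [56.5 16.4 -4.3] 0.96 cw reading 
scene dial_index [17.8 -7.5 10.6] 0.93 cw reading 22.8
scene counter_zero [57.4 10.6 -1.8] 0.73 cw reading
```

View pics/w3.png

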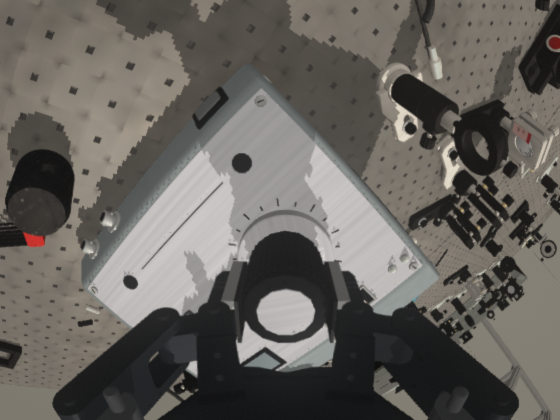

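Emit:
carry_out(
  series=[
    [0,-3,0,0,0,0,0.034],
    [0,-4,0,0,0,0,0.034],
    [0,-4,0,0,0,0,0.034],
    [0,-3,0,0,0,0,0.034],
    [0,0,0,0,0,0,0.034],
    [0,0,0,0,0,0,0.034],
    [0,0,0,0,0,0,0.034],
    [0,0,0,0,0,0,0.034],
  ],
)

```text
time_s: 15.6
tool_pos: [0.5441, -0.1083, 0.1003]
ee_rot: [-70.7, -30.1, -47.9]
contact_force: [-2.3, 6.1, 6.7]
finger_gap: 0.0375
```

```bash
python3 -c "
from h import *
p=wind(); p=vision.capture('top')['pixels'][:,:,::-1]; c=cv2.resize(p[150:240,210:330],(800,600),interpolation=cv2.INTER_CUBIC); cv2.imwrite('pics/t4.png',c)"
```

```text
t 15.6 gap 0.037540125353630494 a -30.08 j6 -92.1 F [-1.9 -7.6  5.1] M [0.95  0.004 0.633]
wrist zero_mark [-26.8 -34.  -72.1] 0.68 cw reading 
top dial_index [24.8 -8.4 11. ] 0.83 cw reading 18.8
top zero_mark [27.3  2.7 12.1] 0.56 cw reading 
top counter_zero [59.4 11.3 -4. ] 0.83 cw reading 
scene dial_index [22.4 -4.6  9.9] 0.6 cw reading 11.7
scene zero_mark [28.4  0.2  9.4] 0.68 cw reading 
scene counter_zero [55.2 14.1 -0.6] 0.58 cw reading
```

View pics/t4.png

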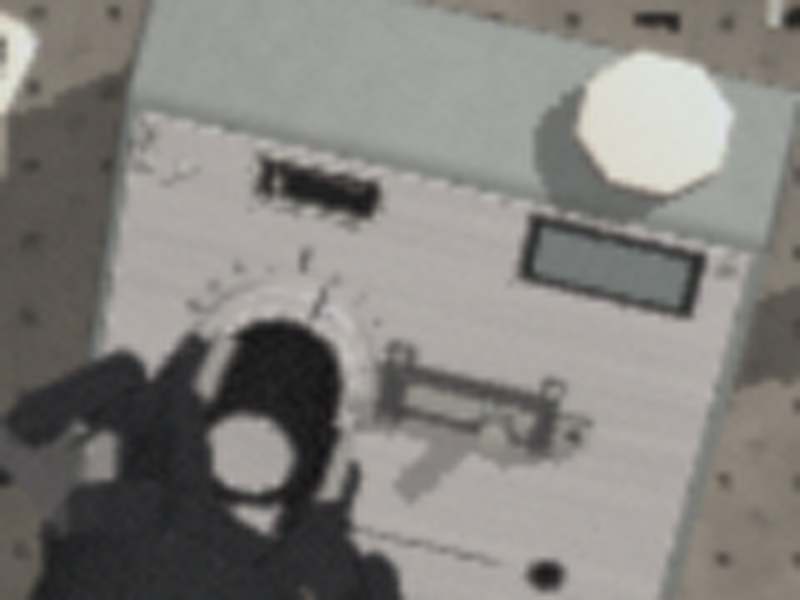

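The index mark at (320,298) is a little clockwise of the long zero line at (305,258), so roughly 14° remain. From here I take smaller steps and watch the moment.

Emit:
carry_out(
  series=[
    [0,-2,0,0,0,0,0.034],
    [0,-2,0,0,0,0,0.034],
    [0,-2,0,0,0,0,0.034],
    [0,-2,0,0,0,0,0.034],
    [0,0,0,0,0,0,0.034],
    [0,0,0,0,0,0,0.034],
    [0,0,0,0,0,0,0.034],
    [0,0,0,0,0,0,0.034],
  ],
)

```text
time_s: 17.4
tool_pos: [0.5441, -0.1083, 0.1002]
ee_rot: [-75.4, -32.4, -38.9]
contact_force: [-2.2, 6.3, 6.8]
finger_gap: 0.0374
```

```bash
cat >> h.py <<'E'
def angles():
    # dark index mark on skirt rim, from top picture: sample rim 11 mm out, r 21..26, and the face's zero line
    p=vision.capture("top"); g=cv2.cvtColor(p["pixels"],cv2.COLOR_RGB2GRAY).astype(np.float32)
    a=np.arange(-40,41,1.0); ar=np.radians(a)
    def prof(r0,r1,n):
        out=[]
        for r in np.arange(r0,r1,.5):
            q=D+(F@np.array([r*np.cos(ar),-r*np.sin(ar),np.full_like(ar,n)])).T/1000
            c=q@p["R"].T+p["t"]; uv=(c@p["K"].T); uv=uv[:,:2]/uv[:,2:]
            out.append(cv2.remap(g,uv[:,0:1].astype(np.float32),uv[:,1:2].astype(np.float32),cv2.INTER_CUBIC).ravel())
        m=np.mean(out,0); w=np.clip(np.median(m)-m-15,0,None); k=np.argmax(w*(np.abs(a)<32)); s=slice(max(0,k-6),k+7)
        return round((a[s]*w[s]).sum()/max(w[s].sum(),1e-6),1), round(w.max())
    print("index",prof(21,26.5,11),"zero line",prof(30,35,0))
    M=[]
    for _ in range(3):
        vision.capture("top"); t,T,s=tool(); M.append((T.T@s["torque"])[1])
    print("My",np.round(M,3))
E
python3 -c "
from h import *
wind(); angles()"
```

```text
t 17.4 gap 0.03743905586571848 a -22.09 j6 -100.1 F [-1.2 -7.6  5.7] M [1.01  0.021 0.585]
wrist dial_index [  0.2 -62.4  15.2] 0.36 cw reading 89.8
wrist counter_pointer [ 33.9 131.8 -48.5] 0.44 cw reading 
wrist counter_zero [61.4 11.   1.2] 0.74 cw reading 
top dial_index [24.9 -6.4 12. ] 0.56 cw reading 14.4
top zero_mark [-23.4 -33.1 -76.4] 0.22 cw reading 
top counter_zero [  50.5 -181.8  -68.1] 0.33 cw reading 
scene dial_index [24.2 -0.2 11.1] 0.67 cw reading 0.5
scene zero_mark [24.7 -0.2 11.2] 0.95 cw reading 
scene counter_zero [58.   6.   0.8] 0.71 cw reading 
index (np.float64(3.2), 28) zero line (np.float64(-3.8), 24)
My [0.022 0.019 0.067]
```

Emit:
carry_out(
  series=[
    [0,-1,0,0,0,0,0.034],
    [0,-1,0,0,0,0,0.034],
    [0,-1,0,0,0,0,0.034],
    [0,-1,0,0,0,0,0.034],
    [0,0,0,0,0,0,0.034],
    [0,0,0,0,0,0,0.034],
    [0,0,0,0,0,0,0.034],
    [0,0,0,0,0,0,0.034],
  ],
)

```text
time_s: 19.35
tool_pos: [0.5441, -0.1084, 0.1002]
ee_rot: [-77.9, -33.3, -34.3]
contact_force: [-3.4, 6.2, 6.2]
finger_gap: 0.0375
```

```bash
python3 -c "
from h import *
angles();angles()"
```

```text
index (np.float64(-0.5), 24) zero line (np.float64(-3.9), 25)
My [0.042 0.036 0.018]
index (np.float64(-0.6), 25) zero line (np.float64(-3.8), 26)
My [0.036 0.121 0.015]
```

Emit:
carry_out(
  series=[
    [0,-1,0,0,0,0,0.034],
    [0,-1,0,0,0,0,0.034],
    [0,-1,0,0,0,0,0.034],
    [0,-1,0,0,0,0,0.034],
    [0,0,0,0,0,0,0.034],
    [0,0,0,0,0,0,0.034],
    [0,0,0,0,0,0,0.034],
    [0,0,0,0,0,0,0.034],
  ],
)

```text
time_s: 20.75
tool_pos: [0.544, -0.1083, 0.1002]
ee_rot: [-80.5, -34.1, -29.6]
contact_force: [-3.0, 6.4, 7.3]
finger_gap: 0.0377
```

```bash
python3 -c "
from h import *
angles();angles()"
```

```text
index (np.float64(-4.0), 12) zero line (np.float64(-3.8), 26)
My [0.107 0.    0.052]
index (np.float64(-3.7), 8) zero line (np.float64(-3.8), 26)
My [0.027 0.039 0.033]
```

Emit:
carry_out(
  series=[
    [0,-1,0,0,0,0,0.034],
    [0,-1,0,0,0,0,0.034],
    [0,0,0,0,0,0,0.034],
    [0,0,0,0,0,0,0.034],
    [0,0,0,0,0,0,0.034],
    [0,0,0,0,0,0,0.034],
    [0,0,0,0,0,0,0.034],
    [0,0,0,0,0,0,0.034],
  ],
)

```text
time_s: 22.15
tool_pos: [0.544, -0.1083, 0.1002]
ee_rot: [-81.8, -34.4, -27.2]
contact_force: [-3.9, 5.3, 6.5]
finger_gap: 0.0377
```

```bash
python3 -c "
from h import *
angles();angles()"
```

```text
index (np.float64(-5.7), 15) zero line (np.float64(-3.9), 26)
My [0.175 0.185 0.101]
index (np.float64(-5.7), 17) zero line (np.float64(-3.9), 25)
My [0.078 0.151 0.099]
```

The index now reads about 1.8° past the zero line and the moment has risen by about 0.1 N m, so the dial is against its stop, far below the limit. I release it and back off.

Emit:
carry_out(
  series=[
    [0,0,0,0,0,0,0.05],
    [0,0,0,0,0,0,0.065],
    [0,0,0,0,0,0,0.085],
    [0,0,0,0,0,0,0.085],
    [0,0,0,0,-0.02,0,0.085],
    [0,0,0,0,-0.035,0,0.085],
    [0,0,0,0,-0.035,0,0.085],
    [0,0,0,0,-0.02,0,0.085],
  ],
)

```text
time_s: 23.55
tool_pos: [0.4818, -0.0948, 0.1912]
ee_rot: [-82.0, -34.5, -27.1]
contact_force: [0.2, -0.5, -0.1]
finger_gap: 0.0849
```

Emit:
carry_out(
  series=[
    [0,10,0,0,0,0,0.0],
    [0,10,0,0,0,0,0.0],
    [0,10,0,0,0,0,0.0],
    [0,10,0,0,0,0,0.0],
    [0,10,0,0,0,0,0.0],
    [0,10,0,0,0,0,0.0],
    [0,10,0,0,0,0,0.0],
    [0,8,0,0,0,0,0.0],
  ],
)

```text
time_s: 24.55
tool_pos: [0.4819, -0.0947, 0.1895]
ee_rot: [-54.8, -0.1, -102.9]
contact_force: [-0.3, -0.6, -0.1]
finger_gap: -0.0002
```

Run:
```python
from h import *
wind(); angles()
for n in("wrist","scene","top"):
    p=vision.capture(n)
    if n=="wrist": X,ok=fcloud(p); cv2.imwrite('pics/w5.png',p['pixels'][:,:,::-1])
    else: X=cloud(p); ok=p["z_map"]>0
    Q=infacemm(X)
    for k in("bolt_post","bolt_home"): print(n,k,[(infacemm(np.array(d["location"])).round(1),round(d["confidence"],2)) for d in vision.tip_of(k,p)[:1]])
    g=Q[ok&(np.abs(Q[...,0])<12)&(np.abs(Q[...,1]+64)<14)&(np.abs(Q[...,2]-21)<3)]
    if len(g): print(" post top",len(g),np.median(g,0).round(1),np.percentile(g,[3,97],axis=0).round(1))
print(delta(world(0,-88,40),orient(-90)))
```

```text
t 24.55 gap -0.00018757135103586155 a -90.29 j6 -25.9 F [ 0.7 -0.  -0.2] M [-0.312  0.037 -0.018]
wrist dial_index [26.6  2.9 11.1] 0.56 cw reading 353.8
wrist counter_pointer [24.5 -0.4  6.7] 0.19 cw reading 
wrist zero_mark [27.3 -1.8  8.3] 0.82 cw reading 
wrist counter_zero [58.6 11.2 -1.1] 0.61 cw reading 
top dial_index [24.5 -1.1  9.8] 0.83 cw reading 2.6
top zero_mark [27.2 -2.  12.7] 0.97 cw reading 
top counter_zero [  50.2 -183.   -67.4] 0.75 cw reading 
scene dial_index [20.6  2.6  8.8] 0.62 cw reading 352.9
scene counter_pointer [22.7  3.3 10.7] 0.34 cw reading 
scene zero_mark [25.5  1.3 13.2] 0.98 cw reading 
scene counter_zero [58.4  7.4 -1.3] 0.68 cw reading 
index (np.float64(-4.7), 15) zero line (np.float64(-3.8), 26)
My [ 0.003  0.035 -0.042]
wrist bolt_post [(array([  1. , -63.1,  16.2]), 0.64)]
wrist bolt_home [(array([ -0.4, -55.1,  15. ]), 0.83)]
scene bolt_post [(array([  1.2, -65.4,  11.7]), 0.6)]
scene bolt_home [(array([  0.8, -50.5,  14.1]), 0.94)]
 post top 19 [  1.7 -67.2  20.8] [[ -2.5 -70.6  18.7]
 [  5.2 -61.4  22.4]]
top bolt_post [(array([  3.1, -63. ,  11.1]), 0.66)]
top bolt_home [(array([  3.2, -56.8,  14.3]), 0.8)]
 post top 21 [  1.9 -62.9  21.1] [[ -3.4 -66.5  18.3]
 [  7.  -58.5  23.1]]
(array([-0.22, -0.01,  0.35]), array([ 0.0877,  0.0966, -0.0002]))
```

View pics/w5.png

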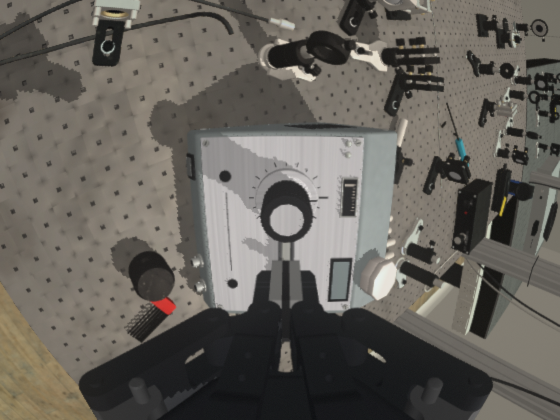

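The index mark at about (318,198) lies on the long zero line, and the fingers are shut and clear of everything. Next I move to the right of the bolt post and lower.

Emit:
carry_out(
  series=[
    [0,0,0,0.03,0,0.001,0],
    [0,0,0,0.03,0,0,0],
    [0,0,0,0.03,0.01,0,0],
    [0,0,0,0,0.035,0,0],
    [0,0,0,0,0.035,0,0],
    [0,0,0,0,0.0166,0,0],
    [0,0,0,0,0.01,0,0],
    [0,0,0,0,0,0,0],
  ],
)

```text
time_s: 26.95
tool_pos: [0.5229, -0.1965, 0.1033]
ee_rot: [-54.8, -0.3, -102.7]
contact_force: [-1.0, 0.1, -0.5]
finger_gap: 0.0002
```

Run:
```python
from h import *
t,T,s=tool(); print(s["time_s"],s["joint_pos"].round(1),infacemm(t).round(1),(T.T@s["contact_force"]).round(1),delta(world(1,-89,13),orient(-90)))
p=vision.capture("wrist"); cv2.imwrite('pics/w6.png',p['pixels'][:,:,::-1])
```

```text
26.95 [-39.   -4.  129.1  34.2  26.6 -53.5] [  1.  -90.2  29.7] [ 0.1 -0.1 -1.1] (array([-0.18, -0.01,  0.33]), array([-0.0013,  0.0167, -0.    ]))
```

View pics/w6.png

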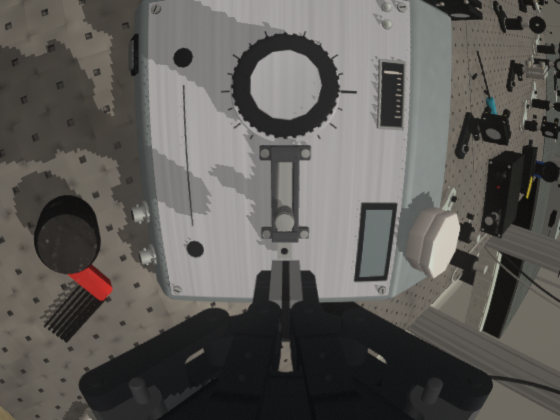

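The post at (285,215) is in line with the shut fingertips, and the counter pointer is at the left end of its window (391,65). I lower beside the post.

Emit:
carry_out(
  series=[
    [0,0,0,0,0.005,0,0],
    [0,0,0,0,0.004,0,0],
    [0,0,0,0,0.004,0,0],
    [0,0,0,0,0.0035,0,0],
    [0,0,0,0,0,0,0],
    [0,0,0,-0.003,0,0,0],
    [0,0,0,-0.003,0,0,0],
    [0,0,0,0,0,0,0],
  ],
)

```text
time_s: 28.0
tool_pos: [0.5335, -0.1926, 0.0901]
ee_rot: [-54.8, -0.3, -102.7]
contact_force: [0.6, -0.1, -1.3]
finger_gap: -0.0
```

Emit:
carry_out(
  series=[
    [0,0,0,-0.0015,0,0,0],
    [0,0,0,-0.0015,0,0,0],
    [0,0,0,-0.0015,0,0,0],
    [0,0,0,-0.0015,0,0,0],
    [0,0,0,-0.001,0,0,0],
    [0,0,0,-0.001,0,0,0],
    [0,0,0,0,0,0,0],
    [0,0,0,0,0,0,0],
  ],
)

```text
time_s: 29.0
tool_pos: [0.5353, -0.1851, 0.0901]
ee_rot: [-54.8, -0.3, -102.7]
contact_force: [0.6, -0.9, 0.4]
finger_gap: -0.0002
```

```bash
cat >> h.py <<'E'
def bolt():
    t,T,s=tool(); print(s["time_s"],infacemm(t).round(1),"F",(T.T@s["contact_force"]).round(1))
    for n in("wrist","top","scene"):
        p=vision.capture(n)
        for k in("bolt_post","bolt_home"): print(n,k,[(infacemm(np.array(d["location"])).round(1),round(d["confidence"],2)) for d in vision.tip_of(k,p)[:1]])
        if n=="wrist": w=p
    return w
E
python3 -c "
from h import *
bolt()"
```

```text
29.0 [  1.3 -76.4  13.4] F [0.8 0.1 0.8]
wrist bolt_post [(array([  3.9, -61.5,  15.2]), 0.8)]
wrist bolt_home []
top bolt_post []
top bolt_home [(array([ -1.1, -55.5,  14.1]), 0.58)]
scene bolt_post [(array([ -0.5, -60.2,  10.6]), 0.58)]
scene bolt_home [(array([  0.1, -51.9,  13.1]), 0.95)]
```

Emit:
carry_out(
  series=[
    [0,0,0,-0.001,0,0,0],
    [0,0,0,-0.001,0,0,0],
    [0,0,0,-0.001,0,0,0],
    [0,0,0,0,0,0,0],
    [0,0,0,0,0,0,0],
    [0,0,0,0,0,0,0],
    [0,0,0,0,0,0,0],
    [0,0,0,0,0,0,0],
  ],
)

```text
time_s: 30.45
tool_pos: [0.5359, -0.1822, 0.09]
ee_rot: [-54.8, -0.3, -102.7]
contact_force: [-0.9, -1.3, 0.1]
finger_gap: 0.0001
```

Emit:
carry_out(
  series=[
    [0,0,0,-0.001,0,0,0],
    [0,0,0,0,0,0,0],
    [0,0,0,0,0,0,0],
    [0,0,0,0,0,0,0],
    [0,0,0,0,0,0,0],
    [0,0,0,0,0,0,0],
    [0,0,0,0,0,0,0],
    [0,0,0,0,0,0,0],
  ],
)

```text
time_s: 31.45
tool_pos: [0.5361, -0.1812, 0.09]
ee_rot: [-54.8, -0.3, -102.7]
contact_force: [0.1, -1.0, -1.1]
finger_gap: 0.0002
```

```bash
python3 -c "
from h import *
p=bolt(); cv2.imwrite('pics/w7.png',cv2.resize(p['pixels'][20:320,130:450,::-1],(640,600)))"
```

```text
31.45 [  1.2 -72.4  13.4] F [ 0.9  1.1 -0.4]
wrist bolt_post [(array([  2. , -53.5,  12.3]), 0.89)]
wrist bolt_home [(array([  1.5, -52.8,  15.3]), 0.85)]
top bolt_post [(array([  3.6, -56. ,  13.9]), 0.42)]
top bolt_home [(array([  2.3, -50.2,  15.1]), 0.7)]
scene bolt_post [(array([ -2. , -55.6,  12.7]), 0.45)]
scene bolt_home [(array([  1.5, -55.6,  11. ]), 0.81)]
```

View pics/w7.png

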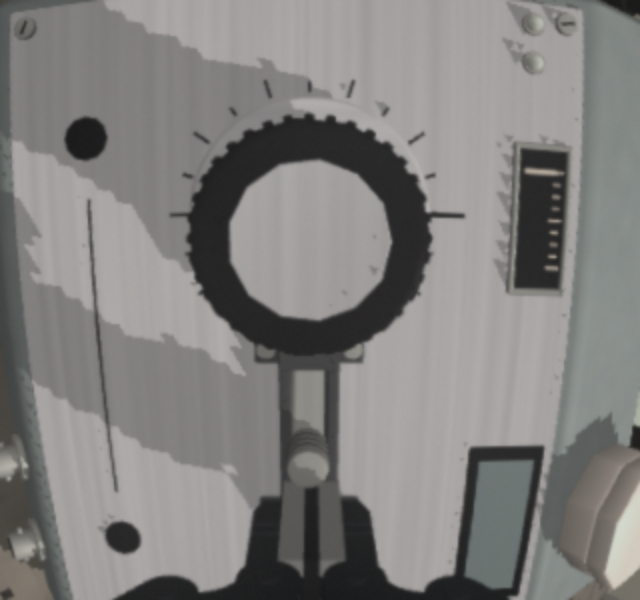

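The fingertips are against the post at (308,460), with no resistance yet. I continue in 1 mm steps until the end stop is felt.

Emit:
carry_out(
  series=[
    [0,0,0,-0.001,0,0,0],
    [0,0,0,0,0,0,0],
    [0,0,0,0,0,0,0],
    [0,0,0,0,0,0,0],
    [0,0,0,0,0,0,0],
    [0,0,0,0,0,0,0],
    [0,0,0,0,0,0,0],
    [0,0,0,0,0,0,0],
  ],
)

```text
time_s: 32.9
tool_pos: [0.5364, -0.1802, 0.09]
ee_rot: [-54.8, -0.3, -102.7]
contact_force: [-0.3, -0.9, 0.0]
finger_gap: 0.0004
```

Emit:
carry_out(
  series=[
    [0,0,0,-0.001,0,0,0],
    [0,0,0,0,0,0,0],
    [0,0,0,0,0,0,0],
    [0,0,0,0,0,0,0],
    [0,0,0,0,0,0,0],
    [0,0,0,0,0,0,0],
    [0,0,0,0,0,0,0],
    [0,0,0,0,0,0,0],
  ],
)

```text
time_s: 33.9
tool_pos: [0.5366, -0.1799, 0.0902]
ee_rot: [-54.7, -0.3, -102.8]
contact_force: [-0.5, -5.4, -1.2]
finger_gap: -0.0001
```

```bash
python3 -c "
from h import *
bolt()"
```

```text
33.9 [  1.5 -71.1  13.4] F [ 5.4  1.4 -0.1]
wrist bolt_post [(array([  1.4, -52.7,  13.9]), 0.98)]
wrist bolt_home [(array([ -1.4, -50.5,  14.4]), 0.84)]
top bolt_post [(array([  3.8, -52.6,  12.9]), 0.53)]
top bolt_home [(array([  1.5, -56.7,  14.4]), 0.56)]
scene bolt_post [(array([ 96.5, -86.2,  -7.2]), 0.43)]
scene bolt_home [(array([  1.2, -53.3,  14. ]), 0.77)]
```

Emit:
carry_out(
  series=[
    [0,0,0,-0.001,0,0,0],
    [0,0,0,0,0,0,0],
    [0,0,0,0,0,0,0],
    [0,0,0,0,0,0,0],
    [0,0,0,0,0,0,0],
    [0,0,0,0,0,0,0],
    [0,0,0,0,0,0,0],
    [0,0,0,0,0,0,0],
  ],
)

```text
time_s: 35.35
tool_pos: [0.5368, -0.1797, 0.0903]
ee_rot: [-54.7, -0.4, -102.8]
contact_force: [-2.3, -8.1, -2.0]
finger_gap: 0.0004
```

Emit:
carry_out(
  series=[
    [0,0,0,0.003,0,0,0],
    [0,0,0,0.005,0,0,0],
    [0,0,0,0.005,-0.005,0,0],
    [0,0,0,0,-0.02,0,0],
    [0,0,0,0,-0.03,0,0],
    [0,0,0,0,-0.04,0,0],
    [0,0,0,0,-0.03,0,0],
    [0,0,0,0,0,0,0],
  ],
)

```text
time_s: 36.35
tool_pos: [0.464, -0.1754, 0.1949]
ee_rot: [-54.5, -0.4, -102.8]
contact_force: [-0.1, -0.5, -0.1]
finger_gap: -0.0003
```

Run:
```python
from h import *
p=bolt(); angles(); wind()
X,ok=fcloud(p); Q=infacemm(X)
g=Q[ok&(np.abs(Q[...,0])<10)&(np.abs(Q[...,1]+57)<12)&(np.abs(Q[...,2]-21)<2.5)]
if len(g): print("post top",len(g),np.median(g,0).round(1),np.percentile(g,[3,97],axis=0).round(1))
for n in("top","wrist"):
    q=vision.capture(n)
    for k in ("lens_stand_mid","post_holder_mid","hex_keys_mid","optic_box_mid"): print(n,k,[np.round(d["location"],3) for d in vision.tip_of(k,q)[:1]])
cv2.imwrite('pics/w8.png',cv2.resize(p['pixels'][20:320,130:450,::-1],(640,600)))
```

```text
36.35 [  2.7 -82.3 140.3] F [ 0.6  0.1 -0. ]
wrist bolt_post [(array([  1. , -55. ,  14.5]), 0.83)]
wrist bolt_home [(array([  2.8, -53.2,  16.2]), 0.87)]
top bolt_post [(array([  3.8, -53.6,  13.8]), 0.45)]
top bolt_home [(array([  2. , -52.1,  13.6]), 0.77)]
scene bolt_post [(array([ -2.6, -56.7,  13.8]), 0.61)]
scene bolt_home [(array([  3.4, -57.4,  11.5]), 0.59)]
index (np.float64(-5.3), 18) zero line (np.float64(-3.8), 25)
My [ 0.03  -0.007  0.025]
t 37.0 gap -0.0002217774872502516 a -90.02 j6 -44.5 F [ 0.8 -0.6  0.2] M [-0.241  0.025  0.078]
wrist dial_index [27.2 -1.3 11.2] 0.66 cw reading 2.8
wrist zero_mark [26.9  1.  10.2] 0.9 cw reading 
wrist counter_zero [-139.7 -101.2   22.1] 0.66 cw reading 
top dial_index [23.   1.4 12.1] 0.93 cw reading 356.6
top zero_mark [27.5 -0.  11.1] 0.64 cw reading 
top counter_zero [56.7 10.8 -1.2] 0.61 cw reading 
scene dial_index [24.8  1.3 13.8] 0.66 cw reading 357.0
scene zero_mark [28.  -0.3 10.7] 0.75 cw reading 
scene counter_zero [60.  10.8  0.2] 0.69 cw reading 
post top 110 [ -0.9 -55.8  21.8] [[ -4.8 -60.1  20.2]
 [  4.  -51.6  23.1]]
top lens_stand_mid [array([0.636, 0.002, 0.06 ])]
top post_holder_mid [array([ 0.596, -0.31 ,  0.049])]
top hex_keys_mid [array([ 0.408, -0.186,  0.015])]
top optic_box_mid [array([ 0.623, -0.215,  0.127])]
wrist lens_stand_mid []
wrist post_holder_mid [array([ 0.598, -0.304,  0.05 ])]
wrist hex_keys_mid [array([ 0.414, -0.186,  0.013])]
wrist optic_box_mid [array([ 0.619, -0.217,  0.13 ])]
```

View pics/w8.png

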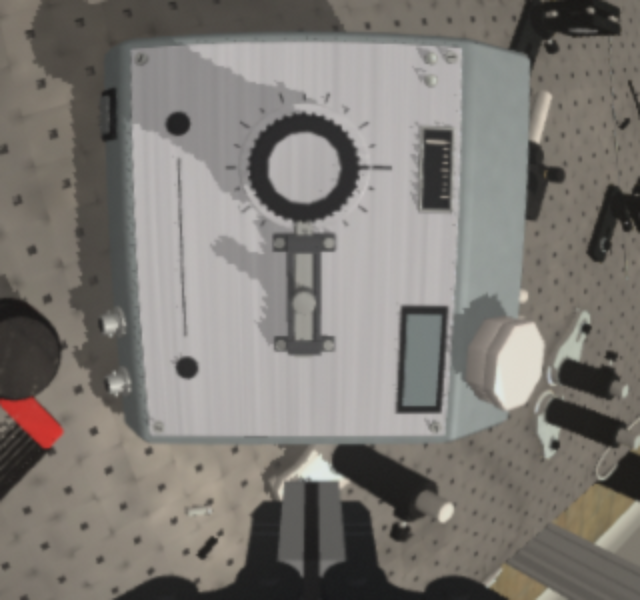

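The post at (304,303) stands at -55.8 mm, against -56.2 mm for home. The index is in line with the zero line at (375,168), the pointer is at its zero end, and the tool is clear. I hand the job in.

```bash
python3 -c "
from bench import robot,telemetry
print(robot.sign_off(), telemetry.state()['time_s'])"
```

```text
the job is handed in; nothing more can be done
the job is handed in; nothing more can be done
```

I wound the dial back about 220° anticlockwise to its zero stop, then pushed the lock bolt home with shut fingers. The job is handed in, at about 37 s of the 61 s; sign-off reports no verdict.

**Dial:** The stop showed as a rise of about 0.1 N m, well below the 0.6 N m limit. After letting go and bolting, the index measured about 1.5° (0.6 mm) past the zero line by image profile. The networks gave +2.8° to -3.4°, all inside the 2.2 mm tolerance of about 5°.

**Counter:** The pointer stands at the left end of its window, judged from the picture only. The networks did not find it in the last pictures, so the 3 mm limit was not measured in numbers.

**Bolt:** It stopped against its end at 5 to 8 N. Wrist depth put the post 55.8 mm right of the axis (home is 56.2 mm). The networks' post readings scattered from 53.6 to 56.7 mm, which is within their usual error.

**Neighbours and arm:** All four loose neighbours were within about 8 mm of where they were first detected, which is near the networks' own error. The arm ended about 140 mm clear of the face and touching nothing.

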